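# Close the split blow mould and hold it shut

## Task

The glassblower is coming with a hot bubble: take the loose graphite mould half by its wooden handle (not the brown cherrywood half), run it onto the two dowels of the half fixed to the blue bracket until you feel the faces meet fully and flush, and finish still holding the handle and pressing the mould shut with about 15 N. Close it gently, since hammered or crushed graphite chips, keep the half standing upright, and leave everything else on the bench where it is.

Things in the scene. Friction and masses are not known exactly. Their poses are not given: they have to be found in the camera images.
- stand: Fixed half of a dark graphite blow mould on a blue steel angle bracket bolted to the flat steel bench plate; immovable. Origin on the bench plate's top (10 mm above the table), under the middle of its parting face. The face is this frame's plane y = 0 and looks along its -y; the block is 100 mm wide (x), 50 deep (y 0 to 50), 90 tall; the bracket reaches to y = 125 mm.
- stand_face (a point): Centre of the fixed parting face, 45 mm above the bench plate; axes as the stand's. Half an ornament's hollow is sunk in the face, open at the top. Shut, the faces touch and stop rigidly: the loose half's axes are then parallel to the stand's and its origin is at x = 0, y = -25 mm, z = 0 in the stand's frame.
- dowel_high (a point): Tip of one steel dowel, 8 mm in diameter, standing 20 mm out of the fixed parting face along the stand's -y, its last 6 mm a tapered bullet nose; 39 mm to the -x side of the face's centre, 60 mm above the bench plate.
- dowel_low (a point): Tip of the other, equal dowel: 39 mm to the +x side of the face's centre, 30 mm above the bench plate.
- mould_half: The loose dark graphite half, 100 mm wide (x), 50 deep (y), 90 tall, 0.6 to 0.9 kg, standing upright on the bench plate. Origin: centre of the block's underside; its parting face looks along its +y. Slid upright over the flat bench plate (slippery: a drag of 1.5 to 3 N) its dowel holes stay at the dowels' height. Its weight lies well off the handle: lifted by it, it may droop.
- half_grip (a point): Middle of the loose half's handle, a pale wooden upright post 22 x 22 mm (sides along the half's x and y), from 18 to 90 mm above the bench plate; this point is at 54 mm, 70 mm from the block's centre along the half's -y. Between post and the strap on the block's back 30 mm are free, but for a joining bar 14 mm wide whose top is 33 mm above the bench plate. Axes as the half's.
- half_face (a point): Centre of the loose half's parting face, 25 mm from its origin along +y, 45 mm above its underside; axes as the half's. Dowel holes in the face: 10 mm in diameter, 26 mm deep, mouths widened by a 2 mm chamfer, at x = -39 mm, 60 mm above the underside, and x = +39 mm, 30 mm above it.
- wood_centre (a point): Centre of the block of a half of another mould: brown cherrywood, black handle, the graphite half's size and shape, no dowel holes, standing upright on the bench plate. Axes as for the graphite half (handle at its -y). To be left alone.
- jacks: Glassblower's steel jacks lying on the bench plate, 265 mm long along their y (from -120 to 145 mm), 55 mm wide, 10 mm high. To be left alone.
- wax_cake: Round yellow cake of wax, 68 mm diameter, 26 mm high; origin under its centre. To be left alone.
- bauble: Finished pear-shaped glass ornament standing on its foot, 56 mm diameter, 72 mm high; origin under its centre. To be left alone.
- frit_jar_blue: Closed jar of blue glass grains, 50 mm diameter, 75 mm high; origin under its centre. To be left alone.
- frit_jar_red: Closed jar of red glass grains, 50 mm diameter, 75 mm high; origin under its centre. To be left alone.
- paddle: Graphite paddle lying on the table beside the bench plate, along its x (from -130 to 145 mm), 70 mm wide, 26 mm high. To be left alone.
Mind the look-alikes: they are no part of the job. What is shaped like the mould_half but green or pink is not meant.

How it is judged:
By the outcome, as a careful person would: the job done as asked, in the order asked, and still so for the second after the job is handed in, while the arm keeps its last pose, push and grip.
It also fails if it takes over 54 s, if anything falls off the work surface, if the arm or the gripper's body presses on something with over 40 N, if the wrist force passes 120 N, or if a joint passes its speed limit or range.

## Robot

A 7-joint arm with a two-finger parallel gripper is mounted at the origin on the work surface. World frame = base frame: x ahead of the robot, y to its left, z up, the work surface at z = 0. Lengths are in m, angles in rad, forces in N, time in s.
With the tool pointing down it reaches from about 0.425 to 0.925 m from the base axis. Payload 6.8 kg.
Tool frame: the origin (TCP) lies at the centre of the arm's flange, where the gripper is bolted on; the fingertips stand 173 mm ahead of it and the grasp point (between the pads) lies 155 mm ahead of it (finger_overhang is the distance from the TCP to the fingertips, in m); y points along the fingers, z is the direction in which the jaws open and shut, and the axes are right-handed (so a half turn about y gives the same grasp; the last joint's range is limited). The gripper opens to 85 mm and grips with 20 to 120 N. Pads are 22 mm wide; open, the fingers measure 114 mm over their backs; the gripper's body (76 mm by 85 mm) begins 54 mm behind the grasp point. The pads swing forward as they close: fully open they stand 13 mm farther back than shut.
Start: joints at [-1.231, 0.477, 0.022, 1.555, -0.011, 1.109, -0.083], TCP at [0.292, 0.608, 0.405] pointing down, gripper open.
Joint ranges: [-2.96, 2.96], [-0.34, 2.1], [-1.41, 1.46], [0.24, 2.44], [-1.37, 4.51], [0.17, 1.92], [-2.96, 2.96]. Speed limits (rad/s): [2.39, 2.39, 3.14, 3.14, 3.14, 3.14, 3.14].

## Interface

Orientations are given as a rotation vector (axis times angle).
In Python, from bench import get_obs, grab_frame, hand_in, finger_overhang gives the robot as it stands. The module is installed in compiled form; this text tells all that it offers.
- The arm moves only by the shell command python3 -m jog 'ROWS' [FORCE]. ROWS is JSON, a list of rows, each a list of 3 entries, a list of its own where there are three numbers: the shift along the tool's x, y, z in cm, then the turn about the tool's y in rad, then the gripper command: -1 is fully open, 1 is shut, values between are in proportion. In form: [[[x, y, z], twist, gripper], ...]. A call has 1 to 10 rows; each row is the pose to reach, as a shift and turn from the pose commanded when the call began, along the tool's axes at that moment; what a row does not reach only later rows make up. A row lasts 1/8 s, in which the tool goes at most 62.5 mm and 10.7 degrees, less where a joint would pass 70% of its speed; a pose out of reach is approached as far as the arm can. A call with a gripper value outside its range is refused whole. The fingers move at their own pace and stop on an object; FORCE is the grip in N (left out, the last holds). Time passes only in rows, so rows that repeat a pose let the fingers close. It gives the time, the measured TCP pose, the force and the opening at its end, in the units of the state.
- get_obs(): the state, without advancing time (a new reading comes with each control period).
- grab_frame(name): name is "side" or "top" or "wrist"; returns a dict with "image" (480x640x3 uint8, blue, green, red), "fx", "fy", "cx", "cy" (pixels), "distortion" ([k1, k2, p1, p2, k3] as OpenCV has them; the pictures are not rectified), "origin" and "rotation" of the camera in the world. Camera axes: x right, y up, looking along -z (the intrinsics and any distortion apply to the point x, -y, -z); pixel columns grow to the right and rows downward; lengths in m; the calibration is good to about 2 mm. A picture is of the moment at which its call begins. There is no depth.
- hand_in(): hands the job in, once; it reports no verdict.
The state is a dict: "clock": time; "joints": joint angles; "qvel": joint speeds; "tau": joint torques, N m; "tcp_pos": TCP position; "orientation": TCP orientation; "contact_force": force on the tool from outside, world axes, zero at the start; "moment": the same for the moment, N m; "grip_width": finger opening in m.
Only numpy, scipy, OpenCV 4.12 (cv2) and the standard library are available. Lean on these libraries where they do the work, as an engineer would, in place of code of your own. Each camera call takes 0.05 s, during which the arm holds its last target.

## Working session

There is one attempt and no reset: what is moved stays moved. The work goes in short steps, Python scripts to look and compute and a shell command to move; the robot and the scene stay as the last step left them, time stands still between calls to the robot, and variables do not carry over. Pictures are saved under pics/ and viewed, and the job is handed in when it is done.

```bash
ls; mkdir -p pics; python3 - <<'E'
from bench import *
import cv2,numpy as np
print(get_obs(), finger_overhang)
for n in ("side","top","wrist"):
    f=grab_frame(n); cv2.imwrite(f"pics/{n}0.png",f["image"])
    print(n,{k:(np.round(v,4).tolist() if k!="image" else 0) for k,v in f.items()})
E
```

```text
pics
{'clock': 0.0, 'joints': array([-1.23110445,  0.47778149,  0.02234752,  1.5564714 , -0.01149314,
        1.10927758, -0.083095  ]), 'qvel': array([ 1.01108761e-03, -1.46360830e-03,  9.12136541e-04, -9.93169234e-04,
       -4.17231999e-04,  7.03402015e-05, -9.46396892e-04]), 'tau': array([-1.46516404e-04, -5.96459234e+01,  1.60778258e+00, -2.81176096e+01,
        1.25245628e-02,  9.57439392e-03, -7.10481615e-06]), 'tcp_pos': array([0.29213428, 0.60819553, 0.40372963]), 'orientation': array([-1.54392128,  0.35143718, -0.35102542]), 'contact_force': array([ 0.29215164, -0.3906553 , -1.02024722]), 'moment': array([-0.03036606, -0.03304025, -0.01025078]), 'grip_width': 0.08544957838718456} 0.1734
side {'image': 0, 'fx': 586.8265, 'fy': 586.8265, 'cx': 325.6776, 'cy': 240.051, 'distortion': [0.0644, 0.0, 0.0, 0.0, 0.0], 'origin': [0.2782, -1.0679, 0.7691], 'rotation': [0.9828, -0.1011, -0.1709]}
top {'image': 0, 'fx': 550.5458, 'fy': 550.5458, 'cx': 312.9547, 'cy': 237.1242, 'distortion': [0.0327, 0.0, 0.0, 0.0, 0.0], 'origin': [0.4009, -0.0301, 1.379], 'rotation': [0.0483, -0.0623, -1.5827]}
wrist {'image': 0, 'fx': 387.1578, 'fy': 387.1578, 'cx': 321.83, 'cy': 238.7467, 'distortion': [-0.051, 0.0, 0.0, 0.0, 0.0], 'origin': [0.2226, 0.6422, 0.3732], 'rotation': [-0.2737, -0.1699, 1.1135]}
```

View pics/top0.png

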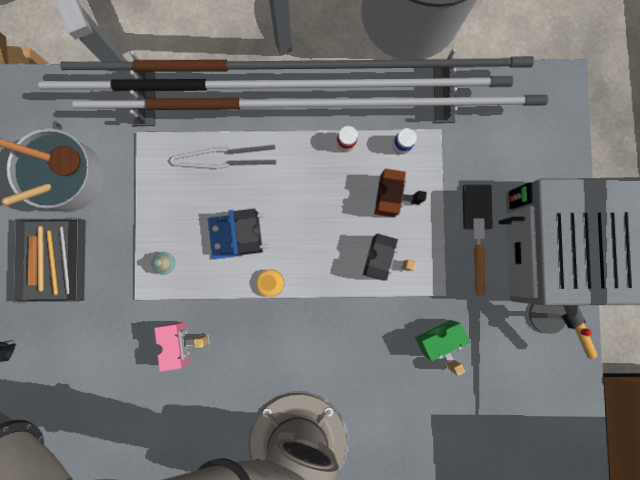

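View pics/side0.png

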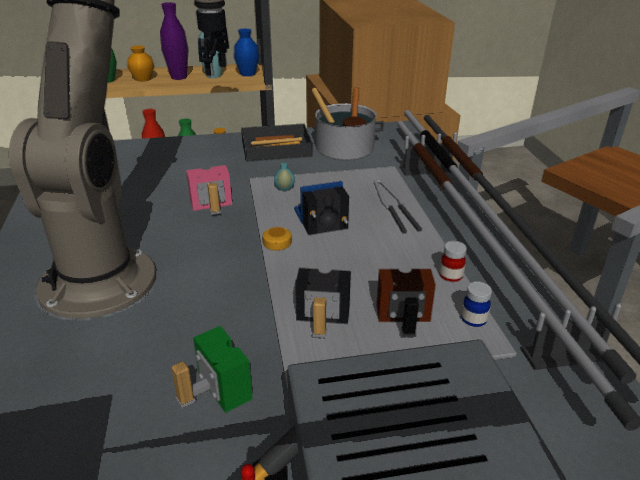

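View pics/wrist0.png

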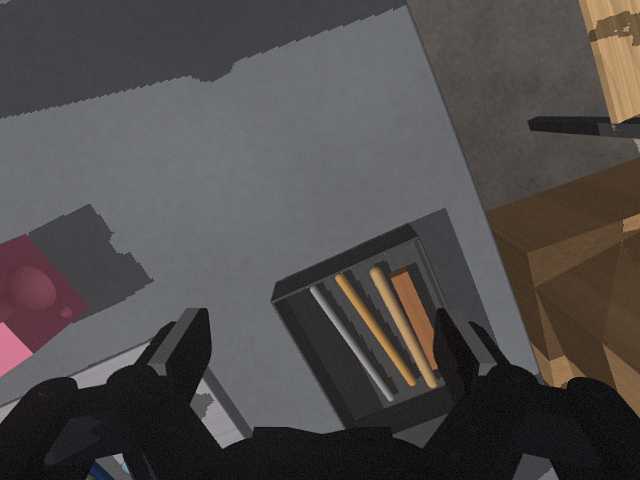

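```bash
cat > h.py <<'E'
from bench import *
import cv2,numpy as np
from scipy.spatial.transform import Rotation as R
def ray(f,uv):
    K=np.array([[f["fx"],0,f["cx"]],[0,f["fy"],f["cy"]],[0,0,1]])
    p=cv2.undistortPoints(np.array(uv,float).reshape(-1,1,2),K,np.array(f["distortion"],float)).reshape(-1,2)
    d=np.c_[p[:,0],-p[:,1],-np.ones(len(p))]
    return np.array(f["origin"]),R.from_rotvec(f["rotation"]).apply(d)
def onplane(f,uv,z):
    o,d=ray(f,uv); return o+d*((z-o[2])/d[:,2])[:,None]
def proj(f,P):
    K=np.array([[f["fx"],0,f["cx"]],[0,f["fy"],f["cy"]],[0,0,1]])
    c=R.from_rotvec(f["rotation"]).inv().apply(np.atleast_2d(P)-np.array(f["origin"]))
    c=c*[1,-1,-1]
    return cv2.projectPoints(c,np.zeros(3),np.zeros(3),K,np.array(f["distortion"],float))[0].reshape(-1,2)
E
python3 - <<'E'
import cv2,numpy as np
a=cv2.imread("pics/top0.png")
x=cv2.convertScaleAbs(a[205:305,200:280],alpha=1.8,beta=15); y=cv2.convertScaleAbs(a[205:305,350:430],alpha=1.8,beta=15)
cv2.imwrite("pics/zt.png",np.hstack([cv2.resize(x,(400,500),interpolation=cv2.INTER_CUBIC),cv2.resize(y,(400,500),interpolation=cv2.INTER_CUBIC)]))
b=cv2.imread("pics/side0.png")
x=cv2.convertScaleAbs(b[170:250,280:380],alpha=1.8,beta=15); y=cv2.convertScaleAbs(b[260:340,280:380],alpha=1.8,beta=15)
cv2.imwrite("pics/zs.png",np.hstack([cv2.resize(x,(400,320),interpolation=cv2.INTER_CUBIC),cv2.resize(y,(400,320),interpolation=cv2.INTER_CUBIC)]))
from h import *
o=get_obs(); print(R.from_rotvec(o["orientation"]).as_matrix().round(3))
E
```

```text
[[ 0.901 -0.     0.433]
 [-0.433 -0.001  0.901]
 [ 0.    -1.    -0.001]]
```

View pics/zt.png

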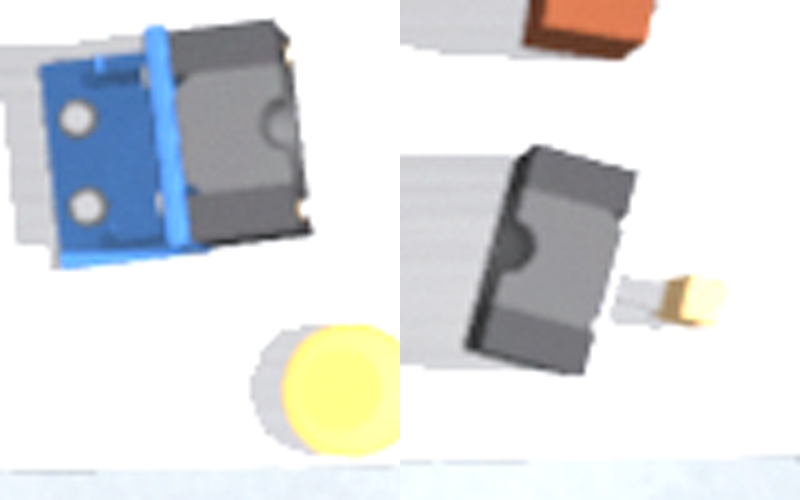

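View pics/zs.png

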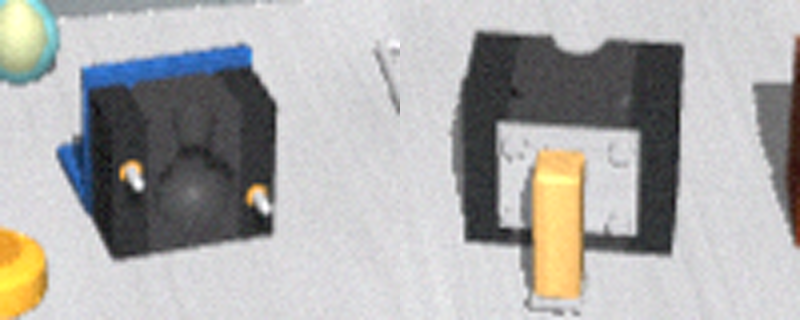

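```bash
python3 - <<'E'
import cv2,numpy as np
a=cv2.imread("pics/top0.png");b=cv2.imread("pics/side0.png")
def z(im,x0,y0,w,h,s,n):
    c=cv2.convertScaleAbs(im[y0:y0+h,x0:x0+w],alpha=2,beta=10)
    c=cv2.resize(c,(w*s,h*s),interpolation=cv2.INTER_LANCZOS4)
    for i in range(0,w,10):
        cv2.line(c,(i*s,0),(i*s,5),(0,0,255),1);cv2.putText(c,str(x0+i),(i*s,15),0,.35,(0,0,255))
    for i in range(0,h,10):
        cv2.line(c,(0,i*s),(5,i*s),(0,0,255),1);cv2.putText(c,str(y0+i),(6,i*s+4),0,.35,(0,0,255))
    cv2.imwrite(n,c)
z(a,360,230,60,55,10,"pics/t_loose.png")
z(a,205,200,64,60,10,"pics/t_fix.png")
z(b,290,262,66,60,10,"pics/s_loose.png")
z(b,295,180,62,58,10,"pics/s_fix.png")
E
```

```text
(no output)
```

View pics/t_loose.png

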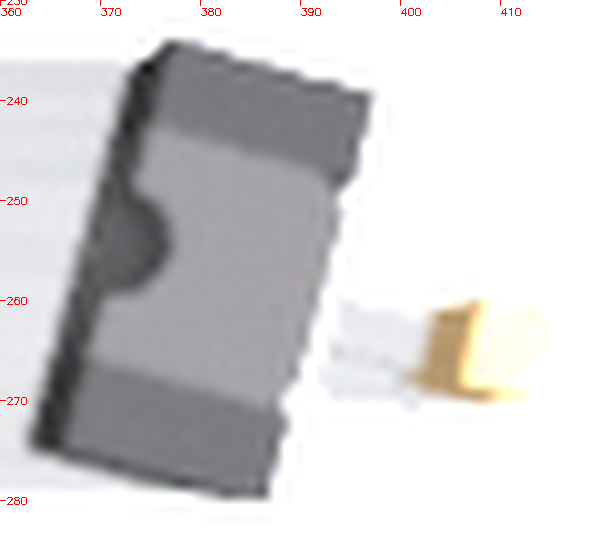

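View pics/t_fix.png

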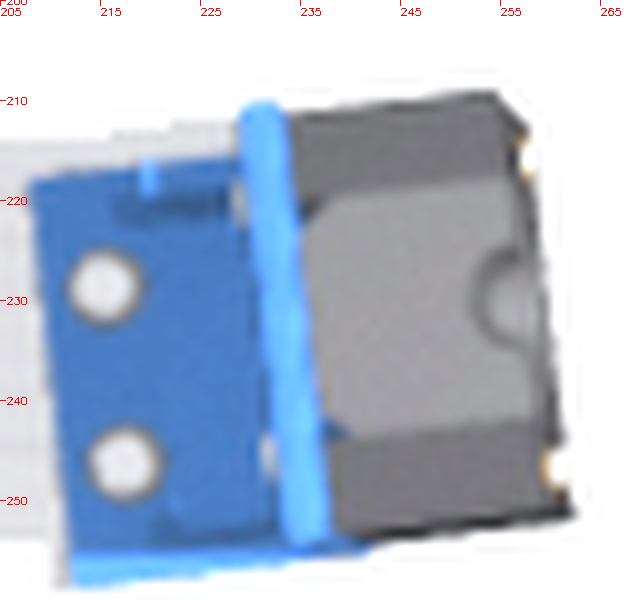

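View pics/s_loose.png

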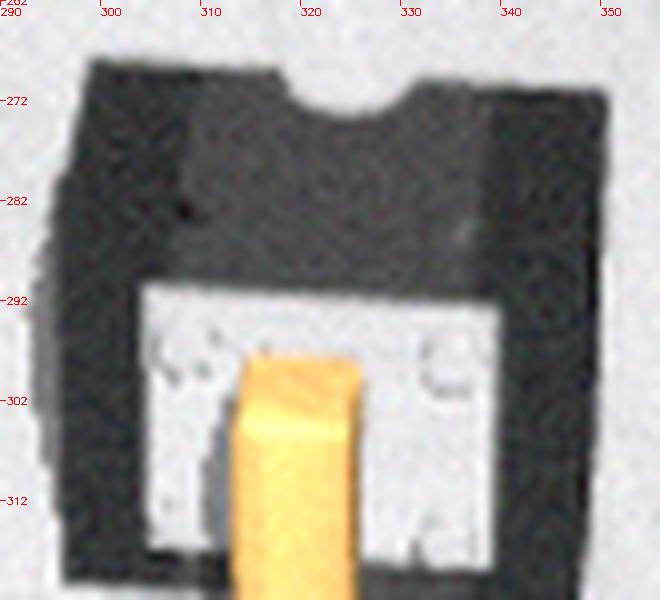

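View pics/s_fix.png

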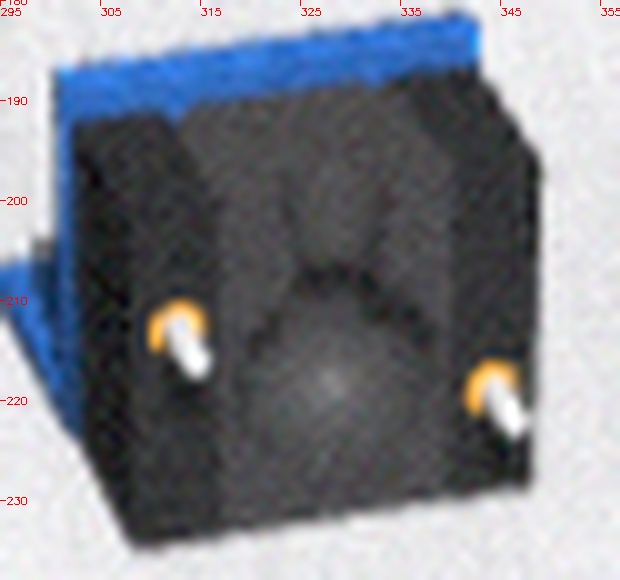

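```bash
python3 - <<'E'
from h import *
t=grab_frame("top"); s=grab_frame("side")
def P(n,f,uv,z):
    p=onplane(f,np.array(uv)-.45,z); print(n,(p[:,:2]*1000).round(1).tolist()); return p
p=P("loose top",t,[(377.2,234.3),(397,239.4),(386.7,279.7),(366.7,275.3)],.1)
for i in range(4): print(np.linalg.norm(p[i]-p[(i+1)%4])*1e3, np.degrees(np.arctan2(*(p[i]-p[(i+1)%4])[:2][::-1])))
print("c",p.mean(0))
P("loose bottom parting",t,[(372.3,237.5),(362.7,275)],.01)
P("handle top",t,[(407,260.3),(413.6,261.7),(411.7,269.7),(405.5,269)],.1)
p=P("loose back bottom side",s,[(296.2,320.5),(347.9,322)],.01)
print(np.linalg.norm(p[0]-p[1]), np.degrees(np.arctan2(*(p[1]-p[0])[:2][::-1])))
p=P("fix face top T",t,[(254.3,209.5),(258.2,252.2)],.1);print(np.linalg.norm(p[0]-p[1]), np.degrees(np.arctan2(*(p[0]-p[1])[:2][::-1])),p.mean(0))
p=P("fix face bot T",t,[(257.3,212.8),(262,251.6)],.01);print(np.linalg.norm(p[0]-p[1]), np.degrees(np.arctan2(*(p[0]-p[1])[:2][::-1])),p.mean(0))
p=P("fix face bot S",s,[(308.5,234.5),(347.5,228.8)],.01);print(np.linalg.norm(p[0]-p[1]), np.degrees(np.arctan2(*(p[1]-p[0])[:2][::-1])),p.mean(0))
P("dow hi S",s,[(315.2,217)],.07);P("dow lo S",s,[(346.8,223)],.04)
P("handle top S",s,[(313.3,305.2),(325.6,305.4),(315,297.5),(325.8,298)],.1)
E
```

```text
loose top [[496.6, -190.8], [484.2, -236.7], [390.9, -210.6], [401.6, -164.4]]
47.541454300444904 74.77606481617887
96.86778313939547 -15.638926532833969
47.37747142317931 -103.10644210179737
98.61707804937517 164.48250562364734
c [ 0.44332027 -0.20063243  0.1       ]
loose bottom parting [[495.5, -189.7], [402.5, -164.0]]
handle top [[435.2, -258.8], [431.8, -274.0], [413.3, -269.1], [415.1, -254.8]]
loose back bottom side [[390.9, -207.8], [488.7, -230.2]]
0.10033563438725444 -12.904842574360059
fix face top T [[558.2, 95.1], [458.4, 86.6]]
0.10021009565037402 4.860695155207146 [0.50829455 0.09085553 0.1       ]
fix face bot T [[560.9, 96.5], [463.8, 85.4]]
0.09775778401698115 6.5173177587580575 [0.51235109 0.09093012 0.01      ]
fix face bot S [[465.0, 91.2], [562.0, 99.5]]
0.09736999840943174 4.893641371666513 [0.51351687 0.0953724  0.01      ]
dow hi S [[477.6, 69.9]]
dow lo S [[554.8, 78.7]]
handle top S [[413.3, -275.1], [434.6, -279.6], [420.0, -254.4], [438.9, -259.3]]
```

```bash
python3 -m jog '[[[43,0,-30],0.7,-1],[[43,0,-30],0.7,-1],[[43,0,-30],0.7,-1],[[43,0,-30],0.7,-1],[[43,0,-30],0.7,-1],[[43,0,-30],0.7,-1],[[43,0,-30],0.7,-1],[[43,0,-30],0.7,-1],[[43,0,-30],0.7,-1],[[43,0,-30],0.7,-1]]' 60
cat > go.py <<'E'
from h import *
import sys
# usage: go.py x y z yawdeg(of tool z)
x,y,z,w=map(float,sys.argv[1:])
o=get_obs(); M=R.from_rotvec(o["orientation"]).as_matrix()
d=M.T@(np.array([x,y,z])-o["tcp_pos"])*100
a=np.degrees(np.arctan2(M[1,2],M[0,2]))
print("t",o["clock"],"pos",o["tcp_pos"].round(4),"yaw",a.round(2),"tilt",M[:,1].round(4),"F",o["contact_force"].round(1),"M",o["moment"].round(2),"w",o["grip_width"])
print("shift cm",d.round(2),"twist",-np.radians(w-a).round(3))
E
python3 go.py .4255 -.267 .33 -14.5
```

```text
clock: 1.5
tcp_pos: [0.5507, 0.1495, 0.4048]
orientation: [-1.379, 0.895, -0.896]
contact_force: [-1.6, 0.4, 0.1]
grip_width: 0.0856
t 1.5 pos [0.5507 0.1495 0.4048] yaw 23.97 tilt [ 4.e-04 -7.e-04 -1.e+00] F [-1.6  0.4  0.1] M [ 0.08  0.   -0.02] w 0.08562839935158661
shift cm [ 32.96   7.5  -28.36] twist 0.671
```

```bash
python3 -m jog '[[[33,3,-28.4],0.671,-1],[[33,3,-28.4],0.671,-1],[[33,3,-28.4],0.671,-1],[[33,3,-28.4],0.671,-1],[[33,3,-28.4],0.671,-1],[[33,3,-28.4],0.671,-1],[[33,3,-28.4],0.671,-1],[[33,3,-28.4],0.671,-1],[[33,3,-28.4],0.671,-1],[[33,3,-28.4],0.671,-1]]'
python3 go.py .4255 -.267 .228 -14.5
python3 - <<'E'
from h import *
f=grab_frame("wrist");cv2.imwrite("pics/w1.png",f["image"])
t=grab_frame("top");cv2.imwrite("pics/t1.png",t["image"])
E
```

```text
clock: 2.75
tcp_pos: [0.4276, -0.2635, 0.3746]
orientation: [-1.083, 1.387, -1.386]
contact_force: [-0.7, -0.4, 1.3]
grip_width: 0.0857
t 2.75 pos [ 0.4276 -0.2635  0.3746] yaw -13.98 tilt [ 1.e-04  9.e-04 -1.e+00] F [-0.7 -0.4  1.3] M [-0.02  0.02  0.  ] w 0.08569687009056501
shift cm [ 0.4  14.66 -0.11] twist 0.009
```

View pics/w1.png

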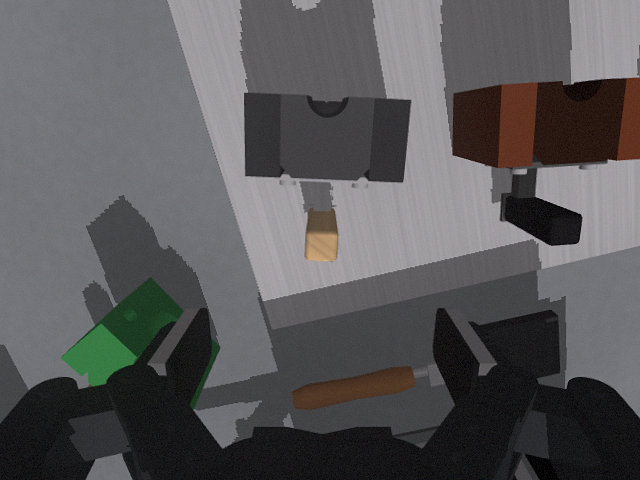

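View pics/t1.png

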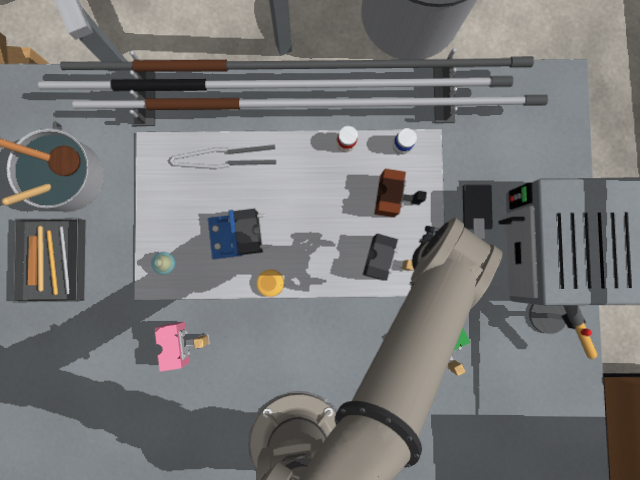

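```bash
python3 - <<'E'
from h import *
f=grab_frame("wrist")
p=onplane(f,[(246,94),(411,100),(404,182),(245,177)],.1)
print((p*1000).round(1)[:,:2])
for i in range(4): print(np.linalg.norm(p[i]-p[(i+1)%4])*1e3, np.degrees(np.arctan2(*(p[(i+1)%4]-p[i])[:2][::-1])))
c=p.mean(0);print(c)
w=np.radians(-13.9);y=np.array([-np.sin(w),np.cos(w)]);print("grip",c[:2]-.07*y)
h=onplane(f,[(306,234),(338,234),(336.5,262),(305.5,260.5)],.1)
print((h*1000).round(1)[:,:2],h.mean(0))
E
```

```text
[[ 405.2 -164.4]
 [ 500.  -191.6]
 [ 486.7 -239.2]
 [ 389.9 -211.7]]
98.71753776125598 -16.00265147104704
49.45820374988827 -105.61232391608903
100.6499927221424 164.13227863149535
49.71968213666421 72.15871125320042
[ 0.44546223 -0.20173276  0.1       ]
grip [ 0.42864627 -0.26968291]
[[ 417.7 -257.4]
 [ 438.2 -262.6]
 [ 432.6 -281.5]
 [ 412.7 -275.3]] [ 0.42529362 -0.2691995   0.1       ]
```

```bash
python3 go.py .4258 -.2685 .228 -15.5;  python3 -m jog '[[[0.5,5,-0.05],0.027,-1],[[0.5,8,-0.05],0.027,-1],[[0.5,11,-0.05],0.027,-1],[[0.5,13,-0.05],0.027,-1],[[0.5,14.6,-0.05],0.027,-1],[[0.5,14.6,-0.05],0.027,-1],[[0.5,14.6,-0.05],0.027,-1]]'
python3 go.py .4258 -.2685 .228 -15.5
python3 - <<'E'
from h import *
f=grab_frame("wrist");cv2.imwrite("pics/w2.png",f["image"])
E
```

```text
t 2.9 pos [ 0.4272 -0.2643  0.3747] yaw -14.05 tilt [ 2.e-04  4.e-04 -1.e+00] F [ 0.8 -0.6  0.1] M [-0.    0.06 -0.02] w 0.08551119941189526
shift cm [ 0.45 14.67 -0.03] twist 0.025
clock: 3.78
tcp_pos: [0.4251, -0.2705, 0.2293]
orientation: [-1.066, 1.408, -1.409]
contact_force: [-0.4, -0.9, -0.1]
grip_width: 0.0855
t 3.775 pos [ 0.4251 -0.2705  0.2293] yaw -15.75 tilt [ 1.e-03 -4.e-04 -1.e+00] F [-0.4 -0.9 -0.1] M [-0.   -0.01  0.02] w 0.08547235296853509
shift cm [-0.21  0.13  0.01] twist -0.004
```

View pics/w2.png

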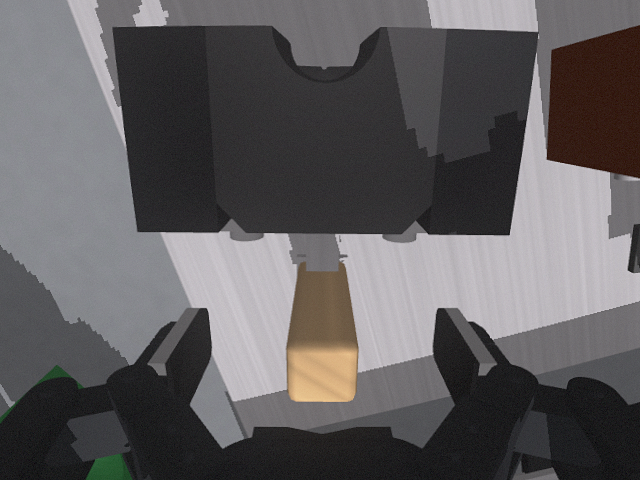

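```bash
python3 - <<'E'
from h import *
f=grab_frame("wrist")
p=onplane(f,[(114,27),(538,33),(511,235),(138,232)],.1)
print((p*1000).round(1)[:,:2])
for i in range(4): print(np.linalg.norm(p[i]-p[(i+1)%4])*1e3, np.degrees(np.arctan2(*(p[(i+1)%4]-p[i])[:2][::-1])))
c=p.mean(0);print(c)
w=np.radians(-16.3);y=np.array([-np.sin(w),np.cos(w)]);print("grip",c[:2]-.07*y)
h=onplane(f,[(288,347),(357.5,347),(355,402),(289,402)],.1)
print((h*1000).round(1)[:,:2],h.mean(0))
E
```

```text
[[ 404.5 -162.5]
 [ 500.2 -190.8]
 [ 486.8 -238.9]
 [ 390.2 -210.6]]
99.81928283721248 -16.472826971404384
49.890649292932146 -105.6444891203816
100.6638417823098 163.68368915290665
50.1605714184122 73.38675842599443
[ 0.44541621 -0.20070667  0.1       ]
grip [ 0.42576954 -0.26789304]
[[ 418.5 -255.4]
 [ 438.2 -261. ]
 [ 432.7 -280.2]
 [ 412.8 -274.5]] [ 0.42556645 -0.2677726   0.1       ]
```

```bash
python3 -m jog '[[[-0.27,0,0],0.01,-1],[[-0.27,0,0],0.01,-0.2],[[-0.27,0,0],0.01,0.2],[[-0.27,0,0],0.01,1],[[-0.27,0,0],0.01,1],[[-0.27,0,0],0.01,1],[[-0.27,0,0],0.01,1],[[-0.27,0,0],0.01,1]]' 80
python3 go.py .5207 -.0016 .228 5.2
python3 - <<'E'
from h import *
f=grab_frame("wrist");cv2.imwrite("pics/w3.png",f["image"])
E
```

```text
clock: 4.88
tcp_pos: [0.4255, -0.2679, 0.2288]
orientation: [-1.06, 1.416, -1.416]
contact_force: [-0.6, 0.2, 3.8]
grip_width: 0.0213
t 4.875 pos [ 0.4255 -0.2679  0.2288] yaw -16.34 tilt [ 3.e-04 -1.e-04 -1.e+00] F [-0.6  0.2  3.8] M [0.13 0.08 0.01] w 0.021286442063560635
shift cm [-28.23   0.08   1.64] twist -0.376
```

View pics/w3.png

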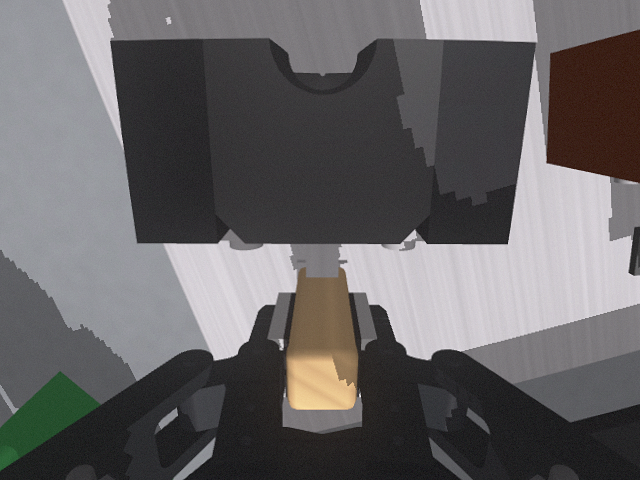

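```bash
python3 go.py .5256 -.0509 .2288 5.2; python3 -m jog '[[[-1,0,0.1],0,1],[[-3.5,0,0.4],-0.04,1],[[-6.5,0,0.9],-0.1,1],[[-10,0,1.4],-0.16,1],[[-13.5,0,2],-0.22,1],[[-17,0,2.5],-0.28,1],[[-20,0,3],-0.33,1],[[-22.5,0,3.3],-0.36,1],[[-23.6,0,3.5],-0.376,1],[[-23.6,0,3.5],-0.376,1]]'
python3 go.py .5207 -.0016 .228 5.2
python3 - <<'E'
from h import *
for n in("wrist","side","top"):
  f=grab_frame(n);cv2.imwrite(f"pics/{n}4.png",f["image"])
a=cv2.imread("pics/top4.png")[190:270,215:345]; a=cv2.resize(cv2.convertScaleAbs(a,alpha=1.8,beta=10),None,fx=6,fy=6,interpolation=cv2.INTER_CUBIC); cv2.imwrite("pics/t4z.png",a)
E
```

```text
t 4.925 pos [ 0.4255 -0.2679  0.2288] yaw -16.34 tilt [ 2.e-04 -1.e-04 -1.e+00] F [-0.   0.6  3.8] M [ 0.15  0.1  -0.01] w 0.020925723862196342
shift cm [-23.64  -0.     3.5 ] twist -0.376
clock: 6.18
tcp_pos: [0.5261, -0.0491, 0.2287]
orientation: [-1.25, 1.14, -1.14]
contact_force: [0.7, 3.3, 2.6]
grip_width: 0.0213
t 6.175 pos [ 0.5261 -0.0491  0.2287] yaw 5.34 tilt [ 8.0e-04  1.1e-03 -1.0e+00] F [0.7 3.3 2.6] M [ 0.66 -0.18 -0.12] w 0.021345233162090478
shift cm [-4.78  0.08 -0.09] twist 0.002
```

View pics/wrist4.png

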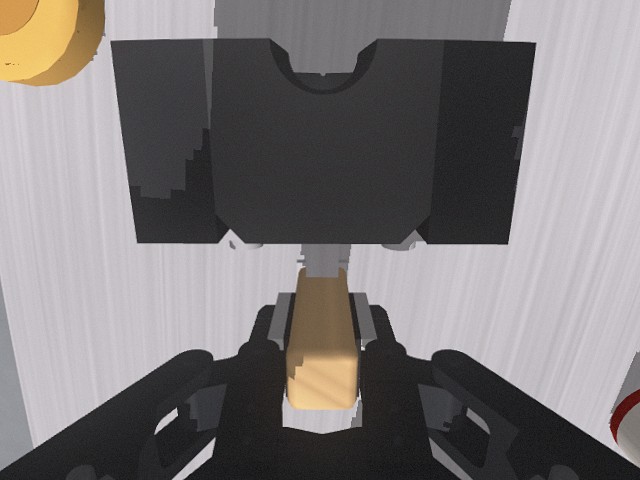

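View pics/t4z.png

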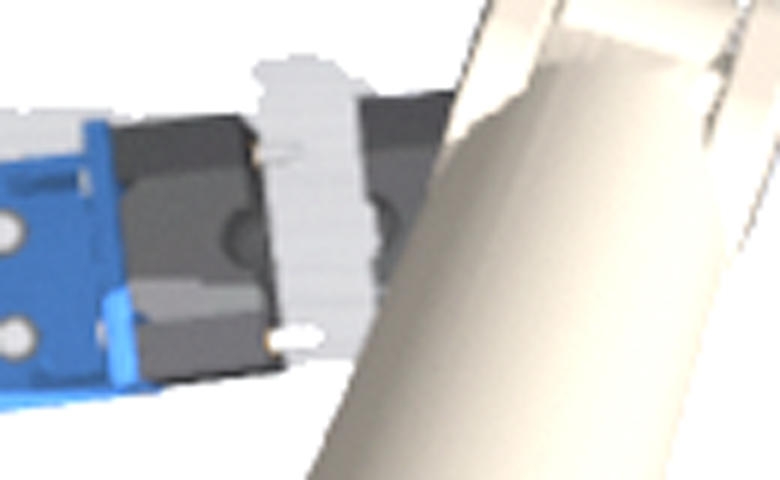

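View pics/side4.png

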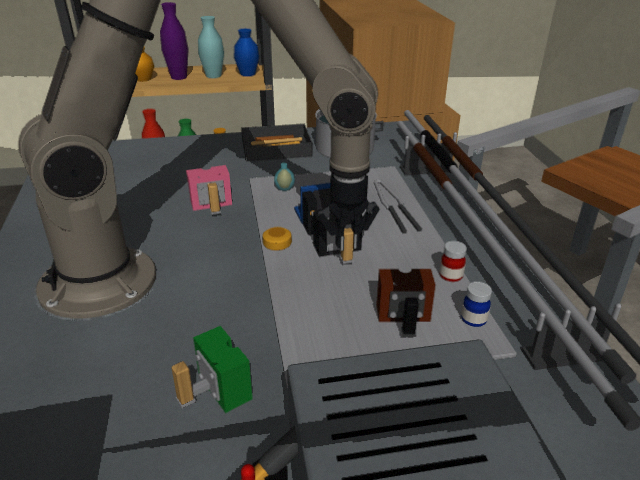

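```bash
python3 - <<'E'
import cv2,numpy as np
a=cv2.imread("pics/top4.png")
def z(im,x0,y0,w,h,s,n,al):
    c=cv2.convertScaleAbs(im[y0:y0+h,x0:x0+w],alpha=al,beta=0)
    c=cv2.resize(c,(w*s,h*s),interpolation=cv2.INTER_CUBIC)
    for i in range(0,w,5):
        cv2.line(c,(i*s,0),(i*s,5),(0,0,255),1);cv2.putText(c,str(x0+i),(i*s,15),0,.35,(0,0,255))
    for i in range(0,h,5):
        cv2.line(c,(0,i*s),(5,i*s),(0,0,255),1);cv2.putText(c,str(y0+i),(6,i*s+4),0,.35,(0,0,255))
    cv2.imwrite(n,c)
z(a,245,200,50,60,10,"pics/t4a.png",1.1)
z(a,245,200,50,60,10,"pics/t4b.png",2.5)
E
```

```text
(no output)
```

View pics/t4a.png

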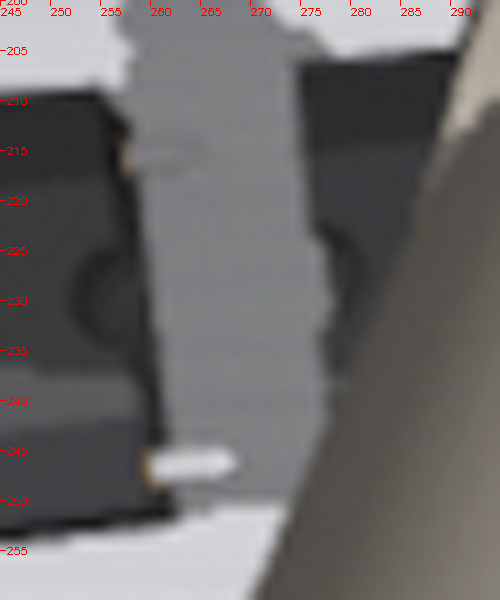

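View pics/t4b.png

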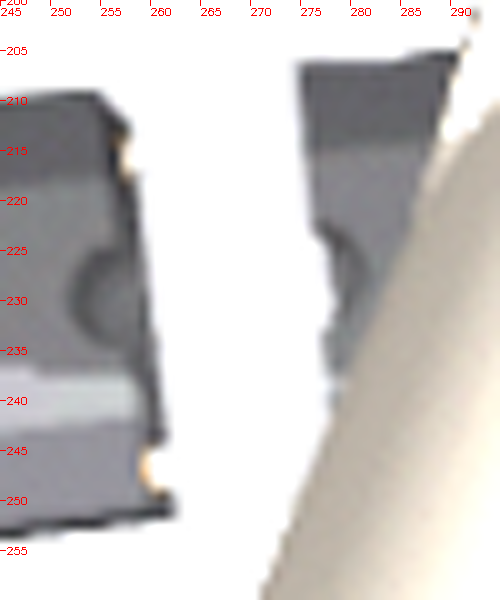

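```bash
python3 - <<'E'
from h import *
t=grab_frame("top");w=grab_frame("wrist")
def P(n,f,uv,z):
    p=onplane(f,np.array(uv)-.45,z); print(n,(p[:,:2]*1000).round(1).tolist()); return p
a=P("loose corner, edge",t,[(275,206.2),(278.2,239.5)],.1)
print(np.degrees(np.arctan2(*(a[0]-a[1])[:2][::-1])))
P("stand corner",t,[(254.6,209.3)],.1)
P("dow hi tip, base",t,[(268.4,246.2),(260.2,246.8)],.07)
P("dow lo tip, base",t,[(265.2,215),(258,215.3)],.04)
p=onplane(w,[(111,41),(536,43),(508,243.5),(137,243)],.1); print((p*1000).round(1)[:,:2],p.mean(0))
for i in range(4): print(np.linalg.norm(p[i]-p[(i+1)%4])*1e3, np.degrees(np.arctan2(*(p[(i+1)%4]-p[i])[:2][::-1])))
E
```

```text
loose corner, edge [[565.4, 46.8], [487.3, 40.0]]
4.9792098794678195
stand corner [[558.7, 94.4]]
dow hi tip, base [[473.7, 65.0], [472.5, 84.5]]
dow lo tip, base [[551.8, 74.5], [551.2, 92.0]]
[[467.2  40.2]
 [566.9  48.9]
 [571.2  -0.6]
 [471.4  -9.5]] [0.51917967 0.01974987 0.1       ]
100.08010594572511 4.972294462867954
49.72979043552953 -85.00437931850225
100.21040625273693 -174.91114905461035
49.93376446420512 94.84625200597971
```

```bash
python3 -m jog '[[[-0.5,0,0],-0.006,1],[[-1,0,0],-0.006,1],[[-1.5,0,0],-0.006,1],[[-2,0,0],-0.006,1],[[-2.2,0,0],-0.006,1],[[-2.2,0,0],-0.006,1]]'
python3 go.py .5207 -.0016 .228 5.5
python3 - <<'E'
from h import *
for n in("side","top"):
  f=grab_frame(n);cv2.imwrite(f"pics/{n}5.png",f["image"])
a=cv2.imread("pics/top5.png")[195:260,240:300]; a=cv2.resize(cv2.convertScaleAbs(a,alpha=1.3,beta=10),None,fx=9,fy=9,interpolation=cv2.INTER_CUBIC)
b=cv2.imread("pics/side5.png")[175:265,285:385]; b=cv2.resize(cv2.convertScaleAbs(b,alpha=1.8,beta=10),None,fx=8,fy=8,interpolation=cv2.INTER_CUBIC); cv2.imwrite("pics/t5z.png",a); cv2.imwrite("pics/s5z.png",b)
E
```

```text
clock: 7.18
tcp_pos: [0.5234, -0.0294, 0.2289]
orientation: [-1.254, 1.137, -1.138]
contact_force: [-0.2, -2.8, 5.0]
grip_width: 0.0212
t 7.175 pos [ 0.5234 -0.0294  0.2289] yaw 5.54 tilt [ 3.e-04 -5.e-04 -1.e+00] F [-0.2 -2.8  5. ] M [-0.43 -0.1   0.04] w 0.02116427134213136
shift cm [-2.8   0.09  0.  ] twist 0.001
```

View pics/t5z.png

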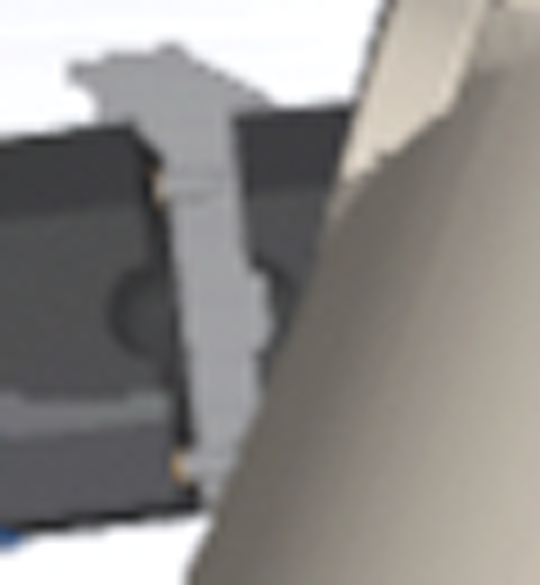

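View pics/s5z.png

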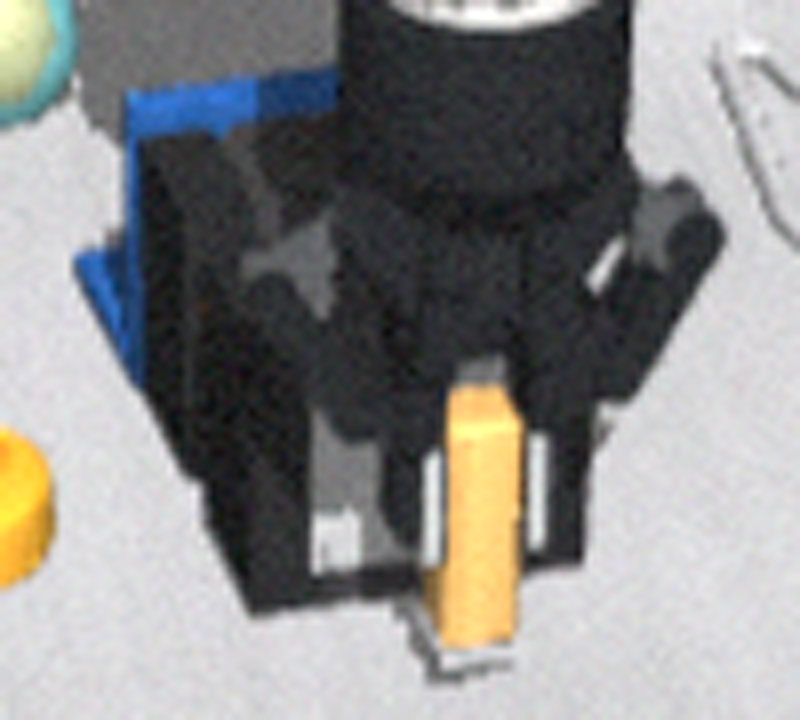

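```bash
python3 - <<'E'
from h import *
t=grab_frame("top")
def edge(name,c0,c1,r0,r1,thr):
    g=cv2.cvtColor(cv2.imread(name),cv2.COLOR_BGR2GRAY).astype(float)
    pts=[]
    for c in range(c0,c1+1):
        col=g[r0:r1+1,c]
        # from below (dark) upward
        lo=np.median(col[-3:]); hi=np.median(col[:3]); th=(lo+hi)/2
        k=np.where((col[:-1]>th)&(col[1:]<=th))[0]
        if len(k)==0: continue
        k=k[-1]; pts.append((c,r0+k+(col[k]-th)/(col[k]-col[k+1])))
    p=onplane(t,pts,.1)[:,:2]*1000
    # fit x = a + b*y
    b,a=np.polyfit(p[:,1],p[:,0],1); r=p[:,0]-(a+b*p[:,1])
    print(name,len(p),"slope deg",np.degrees(np.arctan(-b)).round(2),"at mean",p.mean(0).round(2),"rms",r.std().round(2)); return p.mean(0)
S0=edge("pics/top0.png",236,252,203,215,0)
S5=edge("pics/top5.png",236,252,203,215,0)
S4=edge("pics/top4.png",236,252,203,215,0)
L4=edge("pics/top4.png",277,287,200,212,0)
L5=edge("pics/top5.png",269,277,200,213,0)
for w in(5,5.5,6):
    x=np.array([np.cos(np.radians(w)),np.sin(np.radians(w))])
    for L in(L4,L5): print(w,[round(float(x@(S-L)),2) for S in (S0,S4,S5)])
E
```

```text
pics/top0.png 17 slope deg 6.42 at mean [558.07 118.05] rms 0.2
pics/top5.png 17 slope deg 6.18 at mean [557.98 118.05] rms 0.2
pics/top4.png 17 slope deg 2.63 at mean [559.29 118.04] rms 0.32
pics/top4.png 11 slope deg 3.52 at mean [567.19  29.36] rms 0.56
pics/top5.png 9 slope deg 0.62 at mean [564.45  50.39] rms 0.59
5 [-1.36, -0.15, -1.45]
5 [-0.46, 0.76, -0.55]
5.5 [-0.58, 0.63, -0.67]
5.5 [0.14, 1.35, 0.05]
6 [0.2, 1.41, 0.11]
6 [0.73, 1.94, 0.64]
```

```bash
python3 -m jog '[[[-0.2,0,0],-0.002,1],[[-0.4,0,0],-0.004,1],[[-0.6,0,0],-0.004,1],[[-0.8,0,0],-0.004,1],[[-0.9,0,0],-0.004,1],[[-1,0,0],-0.004,1],[[-1.1,0,0],-0.004,1]]'
python3 go.py .5207 -.0016 .228 5.5
python3 -m jog '[[[-0.1,0,0],0,1],[[-0.2,0,0],0,1],[[-0.3,0,0],0,1],[[-0.3,0,0],0,1]]'
python3 go.py .5207 -.0016 .228 5.5
```

```text
clock: 8.2
tcp_pos: [0.5223, -0.019, 0.2289]
orientation: [-1.255, 1.134, -1.136]
contact_force: [1.2, -3.2, 6.3]
grip_width: 0.0213
t 8.2 pos [ 0.5223 -0.019   0.2289] yaw 5.73 tilt [ 4.e-04 -9.e-04 -1.e+00] F [ 1.2 -3.2  6.3] M [-0.74 -0.06  0.02] w 0.02127813381179726
shift cm [-1.74  0.09  0.01] twist 0.004
clock: 8.7
tcp_pos: [0.5221, -0.0158, 0.2289]
orientation: [-1.255, 1.134, -1.136]
contact_force: [0.8, -3.2, 5.4]
grip_width: 0.0211
t 8.7 pos [ 0.5221 -0.0158  0.2289] yaw 5.75 tilt [ 4.e-04 -8.e-04 -1.e+00] F [ 0.8 -3.2  5.4] M [-0.67 -0.1   0.  ] w 0.021126372994111523
shift cm [-1.42  0.09  0.01] twist 0.004
```

```bash
python3 -m jog '[[[-0.1,0,0],0,1],[[-0.2,0,0],0,1],[[-0.3,0,0],0,1]]'
python3 go.py .5207 -.0016 .228 5.5
python3 -m jog '[[[-0.1,0,0],0,1],[[-0.2,0,0],0,1],[[-0.3,0,0],0,1]]'
python3 go.py .5207 -.0016 .228 5.5
```

```text
clock: 9.07
tcp_pos: [0.5218, -0.0129, 0.2289]
orientation: [-1.255, 1.134, -1.136]
contact_force: [0.8, -4.1, 4.7]
grip_width: 0.021
t 9.075 pos [ 0.5218 -0.0129  0.2289] yaw 5.73 tilt [ 5.e-04 -9.e-04 -1.e+00] F [ 0.8 -4.1  4.7] M [-0.75 -0.05 -0.06] w 0.02101395937890531
shift cm [-1.14  0.09  0.01] twist 0.004
clock: 9.45
tcp_pos: [0.5214, -0.0099, 0.2289]
orientation: [-1.255, 1.134, -1.136]
contact_force: [1.6, -4.1, 5.3]
grip_width: 0.0214
t 9.45 pos [ 0.5214 -0.0099  0.2289] yaw 5.73 tilt [ 5.e-04 -9.e-04 -1.e+00] F [ 1.6 -4.1  5.3] M [-0.71 -0.08 -0.04] w 0.021449617200618058
shift cm [-0.84  0.08  0.01] twist 0.004
```

```bash
python3 -m jog '[[[-0.1,0,0],0,1],[[-0.2,0,0],0,1],[[-0.3,0,0],0,1]]'
python3 go.py .5207 -.0016 .228 5.5
python3 -m jog '[[[-0.05,0,0],0,1],[[-0.1,0,0],0,1],[[-0.15,0,0],0,1],[[-0.2,0,0],0,1]]'
python3 go.py .5207 -.0016 .228 5.5
python3 - <<'E'
from h import *
for n in("side","top"):
  f=grab_frame(n);cv2.imwrite(f"pics/{n}6.png",f["image"])
a=cv2.imread("pics/top6.png")[195:260,240:300]; a=cv2.resize(cv2.convertScaleAbs(a,alpha=1.8,beta=10),None,fx=9,fy=9,interpolation=cv2.INTER_CUBIC)
cv2.imwrite("pics/t6z.png",a)
E
```

```text
clock: 9.82
tcp_pos: [0.5212, -0.007, 0.2289]
orientation: [-1.255, 1.134, -1.136]
contact_force: [1.8, -3.4, 5.3]
grip_width: 0.0214
t 9.825 pos [ 0.5212 -0.007   0.2289] yaw 5.73 tilt [ 5.e-04 -9.e-04 -1.e+00] F [ 1.8 -3.4  5.3] M [-0.72 -0.06 -0.06] w 0.02135235658360271
shift cm [-0.54  0.09  0.01] twist 0.004
clock: 10.32
tcp_pos: [0.521, -0.0055, 0.2289]
orientation: [-1.255, 1.134, -1.137]
contact_force: [1.4, -5.6, 4.8]
grip_width: 0.021
t 10.325 pos [ 0.521  -0.0055  0.2289] yaw 5.72 tilt [ 9.0e-04 -1.7e-03 -1.0e+00] F [ 1.4 -5.6  4.8] M [-1.21 -0.24  0.06] w 0.02100466033204318
shift cm [-0.39  0.09  0.01] twist 0.004
```

View pics/t6z.png

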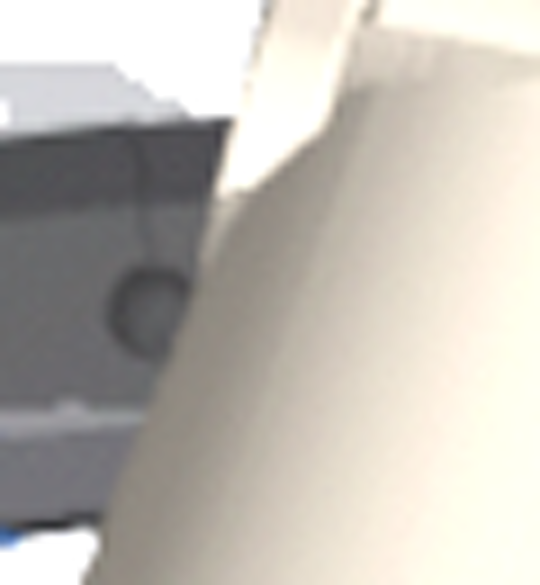

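```bash
python3 -m jog '[[[-0.03,0,0],0,1],[[-0.06,0,0],0,1],[[-0.06,0,0],0,1]]'
python3 go.py .5207 -.0016 .228 5.5

```

```text
clock: 10.8
tcp_pos: [0.521, -0.0054, 0.2289]
orientation: [-1.256, 1.134, -1.138]
contact_force: [1.4, -7.3, 4.3]
grip_width: 0.021
t 10.8 pos [ 0.521  -0.0054  0.2289] yaw 5.7 tilt [ 0.0011 -0.0023 -1.    ] F [ 1.4 -7.3  4.3] M [-1.33 -0.2   0.14] w 0.021004823376620865
shift cm [-0.38  0.09  0.01] twist 0.004
```

```bash
python3 -m jog '[[[-0.04,0,0],0,1],[[-0.08,0,0],0,1],[[-0.12,0,0],0,1],[[-0.12,0,0],0,1]]'
python3 go.py .5207 -.0016 .228 5.5
python3 - <<'E'
from h import *
for n in("wrist","side","top"):
  f=grab_frame(n);cv2.imwrite(f"pics/{n}7.png",f["image"])
a=cv2.imread("pics/wrist7.png")[0:250,60:580]; a=cv2.resize(cv2.convertScaleAbs(a,alpha=2.5,beta=10),None,fx=1.5,fy=1.5); cv2.imwrite("pics/w7z.png",a)
a=cv2.imread("pics/side7.png")[170:250,290:370]; a=cv2.resize(cv2.convertScaleAbs(a,alpha=2.2,beta=10),None,fx=7,fy=7,interpolation=cv2.INTER_CUBIC); cv2.imwrite("pics/s7z.png",a)
E
```

```text
clock: 11.3
tcp_pos: [0.521, -0.0051, 0.2289]
orientation: [-1.256, 1.133, -1.139]
contact_force: [3.8, -10.2, 2.4]
grip_width: 0.021
t 11.3 pos [ 0.521  -0.0051  0.2289] yaw 5.68 tilt [ 0.0017 -0.0036 -1.    ] F [  3.8 -10.2   2.4] M [-1.86 -0.35  0.26] w 0.020957911908459075
shift cm [-0.35  0.09  0.  ] twist 0.003
```

View pics/w7z.png

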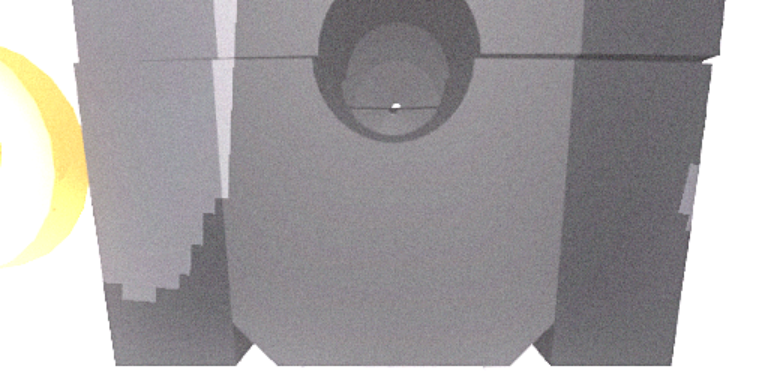

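View pics/s7z.png

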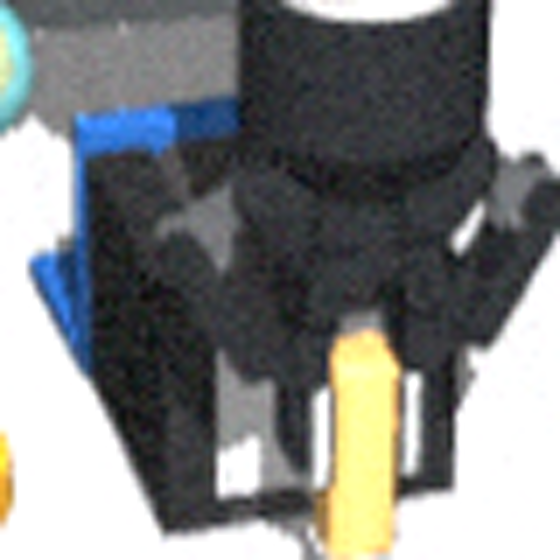

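```bash
python3 -m jog '[[[0,0,0.05],-0.004,1],[[0,0,0.1],-0.008,1],[[0,0,0.12],-0.012,1],[[0,0,0.12],-0.012,1]]'
python3 go.py .5207 -.0016 .228 6.4
python3 - <<'E'
from h import *
f=grab_frame("wrist");a=f["image"][0:120,60:580]; a=cv2.resize(cv2.convertScaleAbs(a,alpha=2.5,beta=10),None,fx=1.5,fy=1.5); cv2.imwrite("pics/w8z.png",a)
E
```

```text
clock: 11.95
tcp_pos: [0.5221, -0.0046, 0.2289]
orientation: [-1.261, 1.125, -1.13]
contact_force: [1.6, -9.4, 3.5]
grip_width: 0.0209
t 11.95 pos [ 0.5221 -0.0046  0.2289] yaw 6.37 tilt [ 0.0013 -0.0029 -1.    ] F [ 1.6 -9.4  3.5] M [-1.59 -0.25  0.22] w 0.02090233514418386
shift cm [-0.31  0.09 -0.11] twist -0.0
```

View pics/w8z.png

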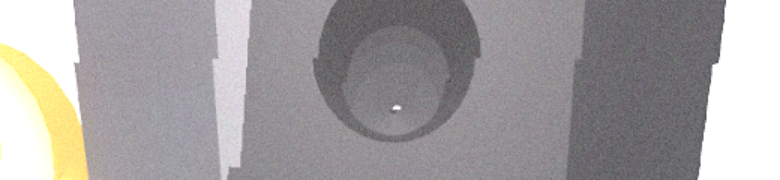

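```bash
python3 -m jog '[[[0.05,0,0],0,1],[[0.1,0,0.05],0,1],[[0.1,0,0.09],0,1],[[0.06,0,0.09],0,1],[[0,0,0.09],0,1],[[0,0,0.09],0,1]]'
python3 go.py .5207 -.0016 .228 6.4
python3 - <<'E'
from h import *
f=grab_frame("wrist");a=f["image"][0:120,60:580]; a=cv2.resize(cv2.convertScaleAbs(a,alpha=2.5,beta=10),None,fx=1.5,fy=1.5); cv2.imwrite("pics/w9z.png",a)
E
```

```text
clock: 12.75
tcp_pos: [0.5224, -0.0046, 0.2289]
orientation: [-1.262, 1.126, -1.129]
contact_force: [-1.0, -10.1, 7.7]
grip_width: 0.0211
t 12.75 pos [ 0.5224 -0.0046  0.2289] yaw 6.37 tilt [-3.0e-04 -2.8e-03 -1.0e+00] F [ -1.  -10.1   7.7] M [-1.56  0.18  0.28] w 0.02105880467834226
shift cm [-0.32  0.09 -0.13] twist -0.001
```

View pics/w9z.png

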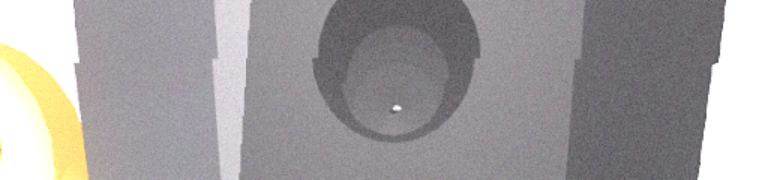

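```bash
python3 -m jog '[[[-0.04,0,0],0,1],[[-0.08,0,0],0,1],[[-0.12,0,0],0,1],[[-0.16,0,0],0,1],[[-0.2,0,0],0,1],[[-0.2,0,0],0,1],[[-0.2,0,0],0,1]]'
python3 go.py .5207 -.0016 .228 6.4
```

```text
clock: 13.68
tcp_pos: [0.5222, -0.0043, 0.2289]
orientation: [-1.263, 1.125, -1.132]
contact_force: [-0.8, -15.1, 4.6]
grip_width: 0.0212
t 13.675 pos [ 0.5222 -0.0043  0.2289] yaw 6.29 tilt [ 4.e-04 -5.e-03 -1.e+00] F [ -0.8 -15.1   4.6] M [-2.46 -0.05  0.38] w 0.021153174002510086
shift cm [-0.28  0.09 -0.12] twist -0.002
```

```bash
python3 -m jog '[[[-0.02,0,0],-0.001,1],[[-0.04,0,0],-0.002,1],[[-0.04,0,0],-0.002,1],[[-0.04,0,0],-0.002,1],[[-0.04,0,0],-0.002,1],[[-0.04,0,0],-0.002,1],[[-0.04,0,0],-0.002,1],[[-0.04,0,0],-0.002,1]]'
python3 go.py .5207 -.0016 .228 6.4
python3 - <<'E'
from h import *
for i in range(4):
  f=grab_frame("wrist"); o=get_obs(); print(o["contact_force"].round(1),o["moment"].round(2),o["tcp_pos"].round(4))
a=f["image"][0:260,60:580]; a=cv2.resize(cv2.convertScaleAbs(a,alpha=2.5,beta=10),None,fx=1.5,fy=1.5); cv2.imwrite("pics/w10z.png",a)
cv2.imwrite("pics/side10.png",grab_frame("side")["image"])
E
```

```text
clock: 14.68
tcp_pos: [0.5222, -0.0042, 0.2289]
orientation: [-1.263, 1.124, -1.131]
contact_force: [0.2, -15.6, 4.9]
grip_width: 0.0212
t 14.675 pos [ 0.5222 -0.0042  0.2289] yaw 6.36 tilt [ 6.0e-04 -5.2e-03 -1.0e+00] F [  0.2 -15.6   4.9] M [-2.58 -0.03  0.22] w 0.021235870868637156
shift cm [-0.27  0.09 -0.12] twist -0.001
[  1.  -16.1   5.6] [-2.57 -0.11  0.24] [ 0.5222 -0.0042  0.2289]
[ -0.3 -15.3   5.8] [-2.62 -0.06  0.27] [ 0.5222 -0.0042  0.2289]
[  0.9 -15.5   5.8] [-2.62 -0.01  0.27] [ 0.5222 -0.0042  0.2289]
[  0.7 -15.7   5.2] [-2.58 -0.07  0.19] [ 0.5222 -0.0042  0.2289]
```

View pics/w10z.png

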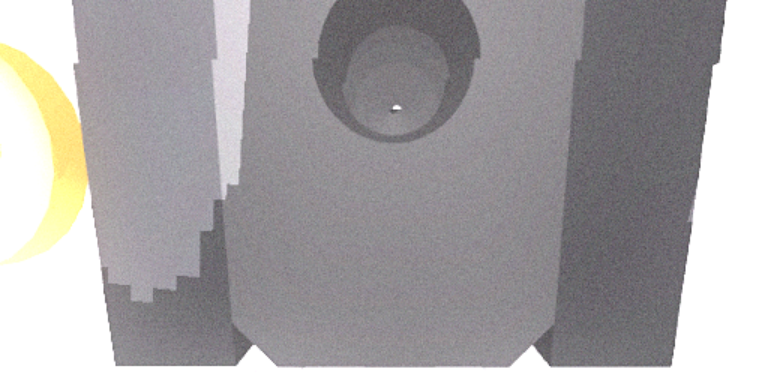

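View pics/side10.png

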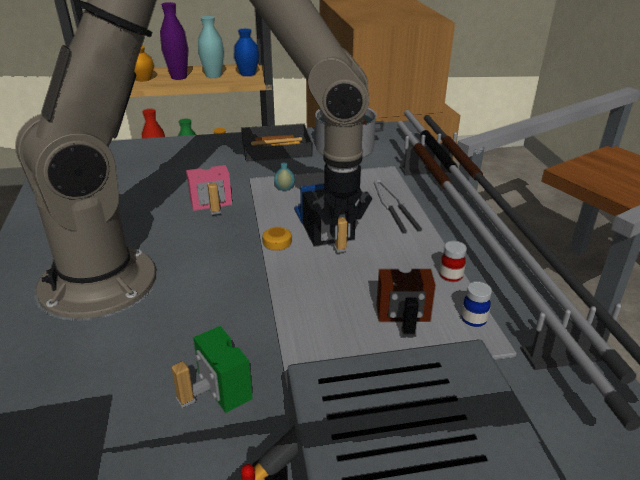

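```bash
python3 -m jog '[[[0.1,0,0],0,1],[[0.25,0,0],0,1],[[0.4,0,0],0,1],[[0.5,0,0.04],0,1],[[0.5,0,0.08],0,1],[[0.5,0,0.1],0,1],[[0.5,0,0.1],0,1]]'
python3 go.py .5207 -.0016 .228 6.4
python3 - <<'E'
from h import *
f=grab_frame("wrist")
a=f["image"][0:260,60:580]; a=cv2.resize(cv2.convertScaleAbs(a,alpha=2.5,beta=10),None,fx=1.5,fy=1.5); cv2.imwrite("pics/w11z.png",a)
E
```

```text
clock: 15.8
tcp_pos: [0.523, -0.0053, 0.2288]
orientation: [-1.263, 1.127, -1.123]
contact_force: [-4.8, -3.0, 11.4]
grip_width: 0.0213
t 15.8 pos [ 0.523  -0.0053  0.2288] yaw 6.55 tilt [-2.8e-03 -1.0e-04 -1.0e+00] F [-4.8 -3.  11.4] M [-0.35  0.65  0.1 ] w 0.021325163609920827
shift cm [-0.39  0.08 -0.19] twist 0.003
```

View pics/w11z.png

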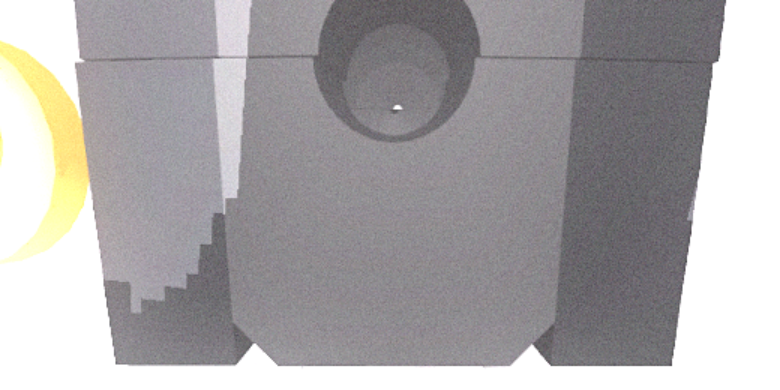

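```bash
python3 -m jog '[[[0,0,-0.04],0,1],[[0,0,-0.07],0,1],[[-0.1,0,-0.07],0,1],[[-0.2,0,-0.07],0,1],[[-0.25,0,-0.07],0,1],[[-0.3,0,-0.07],0,1],[[-0.35,0,-0.07],0,1],[[-0.35,0,-0.07],0,1]]'
python3 go.py .5207 -.0016 .228 6.4
```

```text
clock: 16.85
tcp_pos: [0.5224, -0.0045, 0.2289]
orientation: [-1.263, 1.125, -1.129]
contact_force: [-1.5, -10.4, 6.8]
grip_width: 0.0214
t 16.85 pos [ 0.5224 -0.0045  0.2289] yaw 6.42 tilt [-4.0e-04 -3.6e-03 -1.0e+00] F [ -1.5 -10.4   6.8] M [-1.93  0.17  0.14] w 0.021424968244169906
shift cm [-0.31  0.09 -0.14] twist 0.0
```

```bash
python3 -m jog '[[[-0.04,0,0],0,1],[[-0.08,0,-0.02],0,1],[[-0.12,0,-0.03],0,1],[[-0.16,0,-0.03],0,1],[[-0.2,0,-0.03],0,1],[[-0.2,0,-0.03],0,1],[[-0.2,0,-0.03],0,1],[[-0.2,0,-0.03],0,1]]'
python3 - <<'E'
from h import *
for i in range(4):
  f=grab_frame("wrist"); o=get_obs(); print(o["contact_force"].round(1),o["moment"].round(2),o["tcp_pos"].round(4),o["clock"])
a=f["image"][0:260,60:580]; a=cv2.resize(cv2.convertScaleAbs(a,alpha=2.5,beta=10),None,fx=1.5,fy=1.5); cv2.imwrite("pics/w12z.png",a)
a=grab_frame("side")["image"][170:250,290:370]; a=cv2.resize(cv2.convertScaleAbs(a,alpha=2.8,beta=10),None,fx=7,fy=7,interpolation=cv2.INTER_CUBIC); cv2.imwrite("pics/s12z.png",a)
E
```

```text
clock: 17.85
tcp_pos: [0.5222, -0.0041, 0.2289]
orientation: [-1.263, 1.124, -1.132]
contact_force: [0.3, -17.5, 4.5]
grip_width: 0.0208
[  0.5 -16.5   4.3] [-2.86 -0.12  0.34] [ 0.5222 -0.0041  0.2289] 17.9
[  1.8 -16.7   3.6] [-2.88 -0.07  0.3 ] [ 0.5222 -0.0041  0.2289] 17.95
[  1.2 -16.7   4.9] [-2.94 -0.18  0.28] [ 0.5222 -0.0041  0.2289] 18.0
[  0.8 -16.4   5.2] [-2.92 -0.14  0.31] [ 0.5222 -0.0041  0.2289] 18.05
```

View pics/w12z.png

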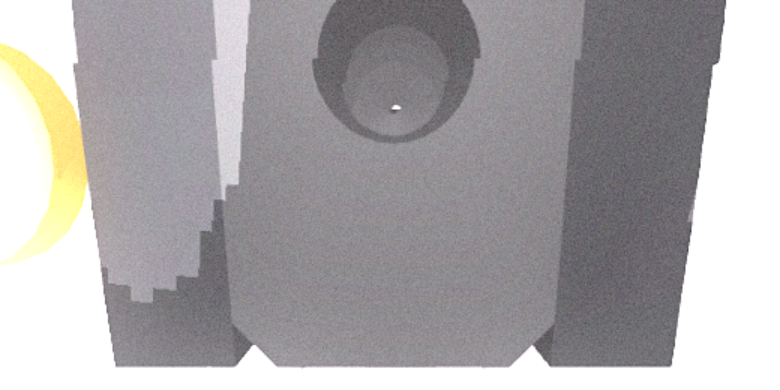

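View pics/s12z.png

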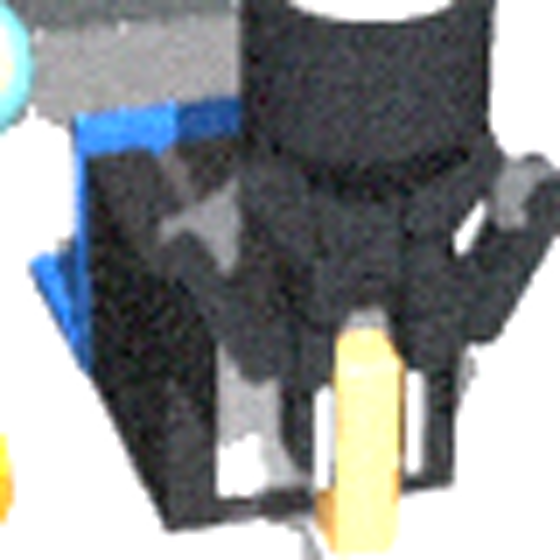

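Flush with no gap. I'll ease off slightly, from 16.6 N toward 15 N.

```bash
python3 -m jog '[[[0.04,0,0],0,1],[[0.04,0,0],0,1],[[0.04,0,0],0,1],[[0.04,0,0],0,1]]'
python3 - <<'E'
from h import *
F=[]
for i in range(6):
  f=grab_frame("wrist"); o=get_obs(); F.append(o["contact_force"])
print(np.mean(F,0).round(2),o["tcp_pos"].round(4),o["clock"])
E
```

```text
clock: 18.6
tcp_pos: [0.5223, -0.0042, 0.2289]
orientation: [-1.263, 1.124, -1.131]
contact_force: [0.3, -15.9, 4.3]
grip_width: 0.0212
[  0.84 -15.48   4.46] [ 0.5222 -0.0042  0.2289] 18.9
```

```bash
python3 -c "
from bench import *
print(hand_in())"
```

```text
the job is handed in; nothing more can be done
None
```

The mould is shut: I gripped the loose graphite half by its handle, slid it upright over the plate onto both dowels, and handed in at about 19 s, still holding and pressing.

- **Closing:** In small steps, it first stopped with a wedge gap of about 1 mm on the +x side. The wrist camera showed it, and a turn of about 0.7° closed it.
- **Re-press:** I then backed off once to try to centre the half, which opened the faces by about 0.7 mm, and pressed again. The half barely moved sideways, so I returned to the low-force position.
- **Last checks:** The wrist view showed no gap along the top seam. The push averaged 15.5 N and held steady, with the grip at 80 N and the opening steady at 21 mm on the 22 mm post. Up to 3 N of that push may be plate drag, so the force on the faces themselves could be 12 to 15 N.
- **Disagreement:** The wrist pictures suggest the half sits 0.5 to 0.9 mm toward −x. That is within the 1 mm dowel clearance, and the sideways force was about 1 N.
- **Not checked:** The seam low down was out of view. In the side view shortly before hand-in, the other objects looked where they had been, but I did not measure them.

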